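Lay out the piled print-head parts in their nests

TASK

The four parts of a stripped print head were left on the bench in two piles. Take the piles apart and set each part upright and fully down in its own wooden holder: the round air cylinder in the round nest, the square air cylinder in the square nest, the clamp jaw in the oblong nest, and the bushing over the upright post. Do not drop a part or tip one over, and leave the orange bottle and the blue ink tub where they stand.

Things in the scene. Friction and masses are not known exactly. Their poses are not given: they have to be found in the camera images.
- round_cyl_mid (a point): Round air cylinder: plain aluminium drum standing upright, 62 mm diameter, 50 mm tall, flat top, two thin dark bands round its side; about 0.35 kg. Starts on the bench at the bottom of one pile, with the clamp jaw or the bushing on top. The point is its centre, 25 mm above its underside; z is its upright axis.
- square_cyl_mid (a point): Square air cylinder: aluminium block 56 x 56 mm, 50 mm tall, with a dark round disc on its flat top; about 0.4 kg. Starts on the bench at the bottom of the other pile, with the clamp jaw or the bushing on top. The point is its centre, 25 mm above its underside; x and y are square to its side faces, z up.
- clamp_jaw_mid (a point): Clamp jaw: steel, an upside-down T. Base plate 60 mm (its x) x 34 mm (its y) x 16 mm high, with an upright web 40 mm (x) x 12 mm (y) x 28 mm high centred on it, from 16 to 44 mm above the underside; about 0.2 kg. The web is the handiest grip. Starts on top of one of the two cylinders. The point is half-way up, 22 mm above its underside; z up.
- bushing_mid (a point): Bushing: plain steel ring, 44 mm outside, 26 mm bore right through, 40 mm tall, axis upright; about 0.18 kg. Starts on top of the other cylinder. The point is its centre, 20 mm above its underside; z is its axis.
- nest_round: Round nest for the round cylinder: low light-wood cup with a dark rubber floor, 86 mm outside, 76 mm inside, rim 12 mm high, inner floor 4 mm above the bench. Origin at the centre of its underside, on the bench. Fixed to the bench, somewhere among the piles; its place changes from start to start.
- nest_square: Square nest for the square cylinder: low light-wood tray with a dark rubber floor, 78 x 78 mm outside, 68 x 68 mm inside, rim 12 mm high, inner floor 5 mm above the bench. Origin at the centre of its underside; x and y are square to its walls. Fixed to the bench, somewhere among the piles; its place changes from start to start.
- nest_long: Oblong nest for the clamp jaw: low light-wood tray with a dark rubber floor, 84 mm (its x) x 56 mm (its y) outside, 74 x 46 mm inside, rim 12 mm high, inner floor 5 mm above the bench. The jaw's long side goes along its x, either way round. Origin at the centre of its underside. Fixed to the bench, somewhere among the piles; its place changes from start to start.
- nest_post: Post for the bushing: light-wood plate 76 x 76 mm, 6 mm thick, with a dark rubber disc on it and a steel post of 16 mm diameter at its centre, tapered at the tip, whose top is 38 mm above the bench. Origin at the centre of the plate's underside. Fixed to the bench, somewhere among the piles; its place changes from start to start.
- bottle_mid (a point): Bystander, to be left alone: orange plastic bottle, 60 mm diameter, 160 mm tall, standing at the left edge of the work. The point is half-way up, 80 mm above the bench.
- ink_tub_mid (a point): Bystander, to be left alone: blue ink tub with white cap, 84 mm diameter, 90 mm tall, standing at the right edge of the work. The point is half-way up, 45 mm above the bench.
Things that resemble listed ones, but are neither listed nor needed, are in the scene too. What is shaped like the part that bears clamp_jaw_mid but turquoise is not meant.

How it is judged:
By the outcome, as a careful person would: the job done as asked, in the order asked, and still so for the second after the job is handed in, with the robot touching nothing.
It also fails if it takes over 128 s, if anything falls off the work surface, if the arm or the gripper's body presses on something with over 40 N, if the wrist force passes 120 N, or if a joint passes its speed limit or range.

ROBOT

A 6-joint arm with a two-finger parallel gripper is mounted at the origin on the work surface. World frame = base frame: x ahead of the robot, y to its left, z up, the work surface at z = 0. Lengths are in m, angles in rad, forces in N, time in s.
With the tool pointing down it reaches from about 0.4 to 0.925 m from the base axis. Payload 12.5 kg.
Tool frame: the origin (TCP) lies at the very end of the fingers, on their centre line; the grasp point (between the pads) lies ctrl.pinch_z behind it (ctrl.pinch_z is the distance from the TCP to the grasp point, in m); z points along the fingers, y is the line along which they close (so a half turn about z gives the same grasp; the last joint's range is limited). The gripper opens to 95 mm and grips with 3 to 60 N. Pads are 20 mm wide; open, the fingers measure 119 mm over their backs; the gripper's body (75 mm by 180 mm) begins 59 mm behind the grasp point.
Start: joints at [-1.297, 0.491, 1.559, -0, 1.092, -0.106], TCP at [0.232, -0.58, 0.215] pointing down, gripper open.
Joint ranges: [-3.1, 3.1], [-0.84, 2.19], [0.05, 2.79], [-1.13, 4.28], [0.06, 2.93], [-2.69, 2.69]. Speed limits (rad/s): [2.22, 2.22, 2.79, 3.14, 3.14, 3.14].

INTERFACE

Orientations are given as a unit quaternion [w, x, y, z].
In Python, from station import ctrl, camera gives the robot as it stands. The module is installed in compiled form; this text tells all that it offers.
- The arm moves only by the tool send_rows, never from a script. Its argument "plan" is text: rows parted by semicolons, each of 6 numbers parted by spaces: the shift along the tool's x, y, z in m, then the turn, a rotation vector about the tool's x, y, z in rad. In form: x y z rx ry rz; .... A call has 1 to 10 rows; each row is the pose to reach, as a shift and turn from the pose commanded when the call began, along the tool's axes at that moment; what a row does not reach only later rows make up. A row lasts 1/10 s, in which the tool goes at most 50 mm and 8.59 degrees, less where a joint would pass 70% of its speed; a pose out of reach is approached as far as the arm can. A call with a gripper value outside its range is refused whole. "fingers" is the opening, from 0 (shut) to 1 (fully open), set as the call begins (left out, the last holds). The fingers move at their own pace and stop on an object; "grip_force" is the grip in N (left out, the last holds). Time passes only in rows, so rows that repeat a pose let the fingers close. It gives the time, the measured TCP pose, the force, the opening and the grip force at its end, in the units of the state.
- ctrl.get_state(): the state, without advancing time (a new reading comes with each control period).
- camera(name): name is "scene" or "top"; returns a dict with "image" (420x560x3 uint8, red, green, blue), "fovy" (degrees; the focal length in pixels is half the picture's height over the tangent of half this angle, whatever the lens; pixels are square), "cx", "cy" (the principal point, pixels), "D" ([k1, k2, p1, p2, k3] as OpenCV has them; the pictures are not rectified), "world_from_camera" (4x4, takes a point from camera to world coordinates). Camera axes: x right, y down, z forward; pixel columns grow to the right and rows downward; lengths in m; the calibration is good to about 2 mm. A picture is of the moment at which its call begins. There is no depth.
- ctrl.job_done(): hands the job in; it is judged then, once.
The state is a dict: "t": time; "joints": joint angles; "dq": joint speeds; "joint_efforts": joint torques, N m; "tcp_pos": TCP position; "tcp_rot": TCP orientation; "ft_force": force on the tool from outside, world axes, zero at the start; "moment": the same for the moment, N m; "opening": opening from 0.0 (shut) to 1.0 (fully open); "grasp_force": force on a finger pad.
Only numpy, scipy, OpenCV 4.12 (cv2) and the standard library are available. Lean on these libraries where they do the work, as an engineer would, in place of code of your own. Each camera call takes 0.05 s, during which the arm holds its last target. There are 200 camera calls.

## Working session

There is one attempt and no reset: what is moved stays moved. The work goes in short steps, Python scripts to look and compute and a tool call to move; the robot and the scene stay as the last step left them, time stands still between calls to the robot, and variables do not carry over. Pictures are saved under pics/ and viewed, at most 14 in all, crops included, and the job is handed in when it is done.

Besides the shell and the picture viewer there is one more tool, called after "Emit:" in YAML: its name, and indented under it one key for each argument. send_rows: Moves the arm, as the interface text tells. Its arguments: {"type":"object","properties":{"plan":{"type":"string"},"fingers":{"type":"number"},"grip_force":{"type":"number"}},"required":["plan"]}

```bash
mkdir -p pics; cat > h.py <<'E'
import numpy as np, cv2
from station import ctrl, camera
def cam(n):
    c=camera(n); f=210/np.tan(np.radians(c["fovy"])/2)
    c["K"]=np.array([[f,0,c["cx"]],[0,f,c["cy"]],[0,0,1.]]); c["D"]=np.array(c["D"],float); c["T"]=np.array(c["world_from_camera"]); return c
def px2w(c,uv,z):
    uv=np.array(uv,float).reshape(-1,1,2)
    r=cv2.undistortPoints(uv,c["K"],c["D"]).reshape(-1,2)
    d=np.c_[r,np.ones(len(r))]@c["T"][:3,:3].T; o=c["T"][:3,3]
    return o+d*((z-o[2])/d[:,2])[:,None]
def w2px(c,P):
    Ti=np.linalg.inv(c["T"]); return cv2.projectPoints(np.array(P,float).reshape(-1,1,3),cv2.Rodrigues(Ti[:3,:3])[0],Ti[:3,3],c["K"],c["D"])[0].reshape(-1,2)
def save(c,name,crop=None,s=1):
    im=c["image"][...,::-1]
    if crop: x0,y0,x1,y1=crop; im=im[y0:y1,x0:x1]
    cv2.imwrite("pics/"+name,cv2.resize(im,None,fx=s,fy=s,interpolation=cv2.INTER_CUBIC))
E
python3 - <<'E'
from h import *
for n in("scene","top"):
    c=cam(n); save(c,n+"0.png"); print(n,c["fovy"],c["cx"],c["cy"],c["D"],c["T"].round(3).tolist())
s=ctrl.get_state(); print(s, ctrl.pinch_z)
E
```

```text
scene 54.82279466745601 284.01009614454443 209.64782932307247 [-0.113338  0.        0.        0.        0.      ] [[0.708, 0.506, -0.493, 1.069], [0.706, -0.491, 0.511, -0.528], [0.017, -0.71, -0.704, 0.797], [0.0, 0.0, 0.0, 1.0]]
top 52.97624714853913 281.01935813045014 209.25362348335446 [-0.00753823  0.          0.          0.          0.        ] [[0.025, -0.986, 0.165, 0.377], [-1.0, -0.026, -0.002, 0.01], [0.006, -0.165, -0.986, 1.208], [0.0, 0.0, 0.0, 1.0]]
{'t': 0.1, 'joints': array([-1.29657195e+00,  4.91486391e-01,  1.55938621e+00, -4.37125718e-06,
        1.09170215e+00, -1.05634275e-01]), 'dq': array([ 4.90283132e-04, -1.87772897e-03, -1.53147603e-03,  1.23715223e-03,
       -4.16357895e-05, -3.45184101e-04]), 'joint_efforts': array([ 2.66123963e-03, -6.13626623e+01, -2.58605182e+01,  6.93205814e-02,
        4.69815591e-02, -2.13676782e-05]), 'tcp_pos': array([ 0.23168504, -0.58024037,  0.21412898]), 'tcp_rot': array([-4.89141771e-04,  9.82017272e-01,  1.88790458e-01, -4.32761380e-05]), 'ft_force': array([-0.48915797,  0.68363374, -0.17001129]), 'moment': array([-0.00366443,  0.00419553, -0.02251655]), 'grasp_force': 0.0, 'opening': 0.9995572695945631} 0.0188
```

View pics/scene0.png

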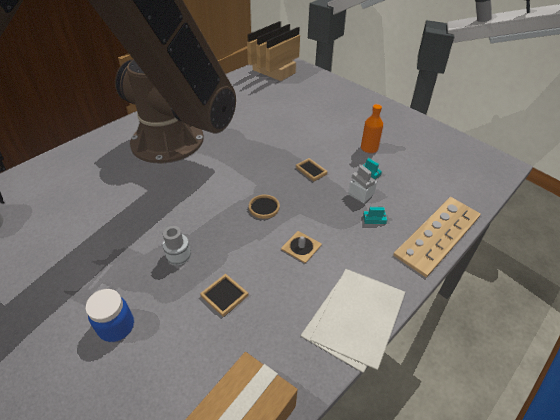

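View pics/top0.png

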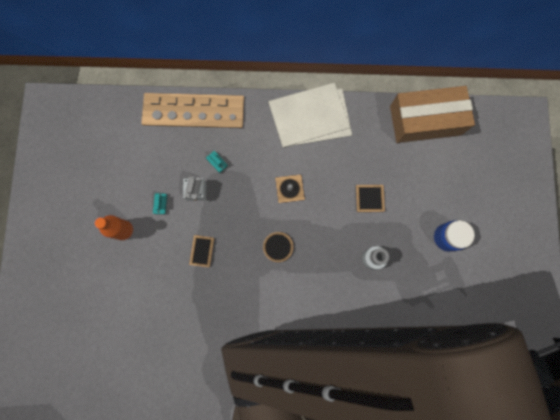

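The scene view shows the jaw on the square cylinder at (362,182) and the bushing on the round cylinder at (174,245). The top view puts them at (193,188) and (376,258).

- **Nests in the top view:** post (290,189), square (370,198), round (278,247), oblong (202,251).
- **Possible mix-ups with the jaw:** turquoise jaws at top (217,161) and (160,203). Rejected because they are turquoise; the grey jaw is the one at (193,188).
- **Possible mix-ups with nests and cylinders:** the rack at (192,110) and the bottle.

I'll check with one close crop.

```bash
python3 - <<'E'
from h import *
c=cam("top"); im=c["image"]
a=cv2.resize(im[150:280,140:240],None,fx=4,fy=4,interpolation=cv2.INTER_CUBIC)
b=cv2.resize(im[150:280,340:430],None,fx=4,fy=4,interpolation=cv2.INTER_CUBIC)
cv2.imwrite("pics/crop1.png",np.hstack([a,b])[...,::-1])
hsv=cv2.cvtColor(im,cv2.COLOR_RGB2HSV)
# wood mask, nests
m=((hsv[...,0]>8)&(hsv[...,0]<28)&(hsv[...,1]>80)&(hsv[...,2]>70)).astype(np.uint8)
cs,_=cv2.findContours(m,cv2.RETR_EXTERNAL,cv2.CHAIN_APPROX_NONE)
for k in cs:
    if cv2.contourArea(k)<200: continue
    M=k.reshape(-1,2).astype(float)
    P=px2w(c,M,0.012)[:,:2]; r=cv2.minAreaRect((P*1000).astype(np.float32))
    box=np.degrees(0); e=cv2.boxPoints(r); 
    d=e[1]-e[0]; d2=e[2]-e[1]; L=d if np.hypot(*d)>np.hypot(*d2) else d2
    print(M.mean(0).round(),"w",np.round(r[0],1),np.round(r[1],1),"longdir",np.degrees(np.arctan2(L[1],L[0])).round(1))
E
```

```text
[202. 251.] w [452.  230.1] [56.7 81.7] longdir -6.0
[278. 247.] w [469.6  14.1] [82.2 79.5] longdir 1.5
[115. 227.] w [511.6 484.8] [111.7  61.6] longdir 70.0
[370. 198.] w [ 616.6 -248.1] [76.7 79.6] longdir -88.5
[290. 188.] w [638.9 -15.1] [73.9 74.6] longdir -81.2
[193. 110.] w [871.4 280.8] [ 99.8 299.6] longdir -90.0
[431. 112.] w [ 881.2 -437.1] [151.  242.3] longdir -81.4
```

View pics/crop1.png

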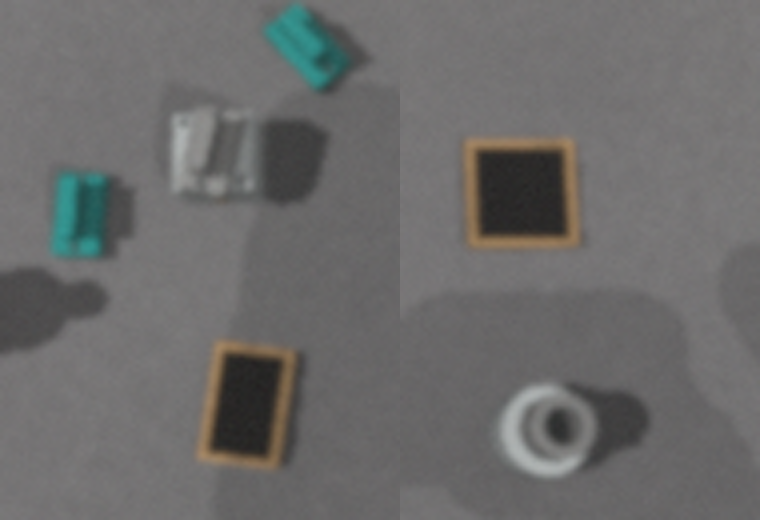

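The crop confirms the grey jaw on the square block, with its web top at top-view px (191,185). The bushing ring is at px (379,256) on the round drum at (377,257). Next I measure both piles and the bystanders.

```bash
python3 - <<'E'
from h import *
c=cam("top"); s=cam("scene")
def p(n,uv,z): print(n,(px2w(c,uv,z)[0,:2]*1000).round(1))
p("web ends top",(190.7+.3,177.5),.094);p("web low",(189.3,192),.094)
p("web c",(190.5,185),.094)
for uv in((183,178),(204.5,177),(183,198),(203.7,198.7)): p("sq corner",uv,.05)
p("bush",(379.2,256.2),.09); p("rcyl",(377,257.5),.05)
p("turq L",(160,203),.03);p("turq R",(217,161),.03)
p("bottle base",(127,231),.03); p("tub top",(460,234),.09)
p("post tip",(290,187.5),.038)
for n,P in (("jaw",(.63,.21,.09)),("bush",(.46,-.24,.09))): print(n,w2px(s,P))
a=s["image"][135:215,335:400]; b=s["image"][215:275,150:205]
a=cv2.resize(a,(390,480),interpolation=cv2.INTER_CUBIC); b=cv2.resize(b,(390,480)[:1]+(425,),interpolation=cv2.INTER_CUBIC)
cv2.imwrite("pics/crop2.png",np.hstack([a,np.pad(b,((0,55),(0,0),(0,0)))])[...,::-1])
E
```

```text
web ends top [643.7 254.7]
web low [603.5 256.8]
web c [622.9 254.8]
sq corner [652.2 286.8]
sq corner [656.7 226.4]
sq corner [594.9 283.1]
sq corner [594.4 225.2]
bush [ 444.6 -254.5]
rcyl [ 443.3 -257.8]
turq L [582.5 352.1]
turq R [709.9 196.7]
bottle base [500.3 438.9]
tub top [ 509.2 -471.8]
post tip [635.5 -15.6]
jaw [[357.3055716  179.26182069]]
bush [[182.02525105 232.03092021]]
```

View pics/crop2.png

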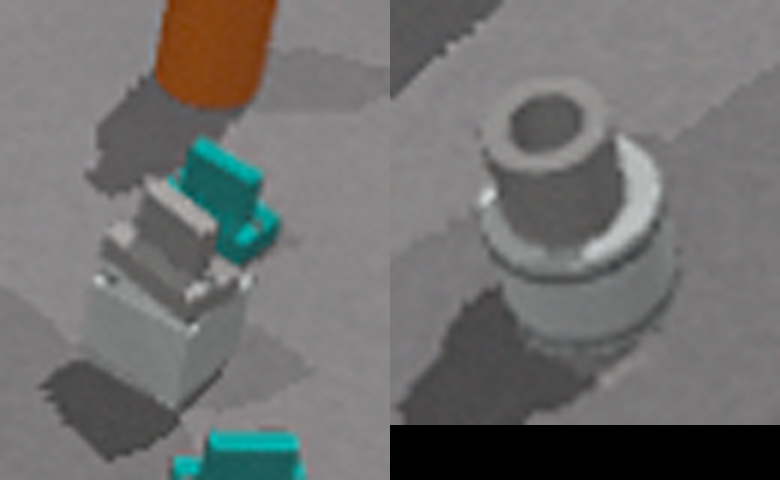

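The scene crop confirms the pieces: grey jaw web-top centre at px (365,170), bushing top centre at (172,232). The turquoise jaws stand clear of the pile. I'll cross-check these positions by casting rays from this view.

```bash
python3 - <<'E'
from h import *
s=cam("scene"); K=lambda x,y:(335+x/6,135+y/6)
def p(n,uv,z): print(n,(px2w(s,uv,z)[0,:2]*1000).round(1))
p("web c",K(182,207),.094);p("webend A",K(152,185),.094);p("webend B",K(212,232),.094)
B=lambda x,y:(150+(x-390)/7.09,215+y/7.09)
p("bush",B(547,122),.09); p("drum c",B(573,197),.05)
for k in((97,275),(185,330),(250,278)): p("sqtop",K(*k),.05)
p("postip",(301.5,238),.038)
im=s["image"];hsv=cv2.cvtColor(im,cv2.COLOR_RGB2HSV)
m=((hsv[...,0]>8)&(hsv[...,0]<28)&(hsv[...,1]>80)&(hsv[...,2]>70)).astype(np.uint8)
cs,_=cv2.findContours(m,cv2.RETR_EXTERNAL,cv2.CHAIN_APPROX_NONE)
for k in cs:
    if not 150<cv2.contourArea(k)<2500: continue
    P=px2w(s,k.reshape(-1,2),.009)[:,:2]; r=cv2.minAreaRect((P*1000).astype(np.float32))
    print(np.round(r[0]),np.round(r[1]),round(r[2],1))
E
```

```text
web c [622.5 255.5]
webend A [602.9 258.4]
webend B [643.  250.9]
bush [ 444.2 -257.2]
drum c [ 444.1 -255.1]
sqtop [597.2 233.5]
sqtop [650.  232.3]
sqtop [649.5 285. ]
postip [638.9 -17. ]
[ 876. -344.] [ 66. 109.] 8.7
[ 790. -389.] [ 48. 173.] 8.6
[1240.   80.] [245.  11.] 89.9
[ 615. -249.] [84. 81.] 2.1
[640. -18.] [76. 78.] 9.0
[468.  12.] [81. 92.] 45.9
[1010.  737.] [117.  83.] 0.7
[449. 229.] [65. 93.] 84.1
[440. 570.] [ 65. 324.] 29.1
```

Emit:
send_rows:
  plan: "0.318 -0.222 0.02 0 0 0.38;0.318 -0.222 0.02 0 0 0.38;0.318 -0.222 0.02 0 0 0.38;0.318 -0.222 0.02 0 0 0.38;0.318 -0.222 0.02 0 0 0.38;0.318 -0.222 0.02 0 0 0.38;0.318 -0.222 0.02 0 0 0.38;0.318 -0.222 0.02 0 0 0.38;0.318 -0.222 0.02 0 0 0.38;0.318 -0.222 0.02 0 0 0.38"
  fingers: 0.8
  grip_force: 25

```text
t: 1.3
tcp_pos: [0.4451, -0.2559, 0.1947]
tcp_rot: [0.0, 1.0, 0.001, -0.0]
ft_force: [-0.7, 0.2, -0.2]
opening: 0.803
grasp_force: 0.0
```

Emit:
send_rows:
  plan: "-0.001 0 0.04 0 0 0;-0.001 0 0.08 0 0 0;-0.001 0 0.11 0 0 0;-0.001 0 0.132 0 0 0;-0.001 0 0.132 0 0 0;-0.001 0 0.132 0 0 0"

```text
t: 1.9
tcp_pos: [0.4435, -0.2574, 0.063]
tcp_rot: [-0.0, 1.0, -0.001, -0.0]
ft_force: [0.2, -0.4, 0.3]
opening: 0.802
grasp_force: 0.0
```

Emit:
send_rows:
  plan: "0 0 0 0 0 0;0 0 0 0 0 0;0 0 0 0 0 0;0 0 0 0 0 0;0 0 0 0 0 0;0 0 0 0 0 0;0 0 0 0 0 0;0 0 0 0 0 0"
  fingers: 0.3

```text
t: 2.7
tcp_pos: [0.4441, -0.2567, 0.0631]
tcp_rot: [0.0, 1.0, -0.0, 0.0]
ft_force: [0.0, -1.2, 6.7]
opening: 0.464
grasp_force: 25.0
```

Emit:
send_rows:
  plan: "0 0 -0.02 0 0 0;0 0 -0.05 0 0 0;0 0 -0.08 0 0 0;0 0 -0.08 0 0 0;0 0 -0.08 0 0 0"

```text
t: 3.2
tcp_pos: [0.4436, -0.2562, 0.1426]
tcp_rot: [0.0, 1.0, -0.0, 0.0]
ft_force: [-0.7, 1.2, -1.9]
opening: 0.465
grasp_force: 25.0
```

```bash
python3 - <<'E'
from h import *
s=cam("scene");t=cam("top"); st=ctrl.get_state(); print(st["tcp_pos"],st["ft_force"],st["opening"])
a=cv2.resize(s["image"][170:290,130:290],(640,480)); 
cv2.imwrite("pics/l1.png",a[...,::-1])
E
```

```text
[ 0.44327172 -0.25597554  0.14158039] [ 0.43936804  0.0384749  -1.93344147] 0.463652932980117
```

View pics/l1.png

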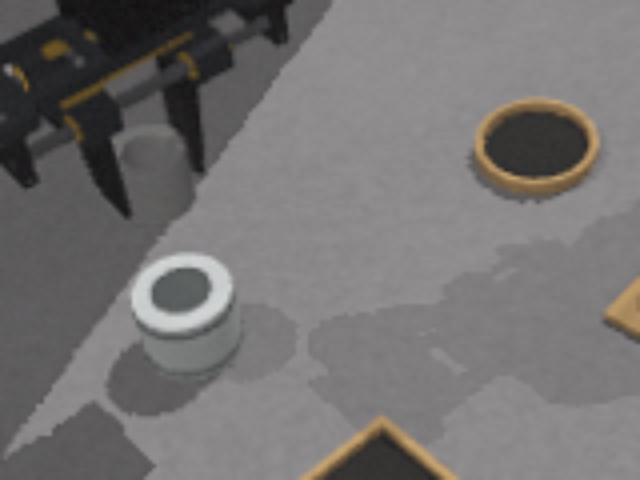

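The bushing hangs upright, with its top at scene px (168,206). The bare drum's top is at (176,243).

```bash
python3 - <<'E'
from h import *
s=cam("scene")
print(px2w(s,(168,206.5),.1695),px2w(s,(176.2,243.2),.05))
print(px2w(s,(263.8,206.4),.012))
t=cam("top"); g=cv2.cvtColor(t["image"],cv2.COLOR_RGB2GRAY); 
save(t,"post.png",(250,150,330,230),6)
E
```

```text
[[ 0.44328956 -0.25071431  0.1695    ]] [[ 0.4458272  -0.25515039  0.05      ]]
[[0.47167173 0.01041897 0.012     ]]
```

View pics/post.png

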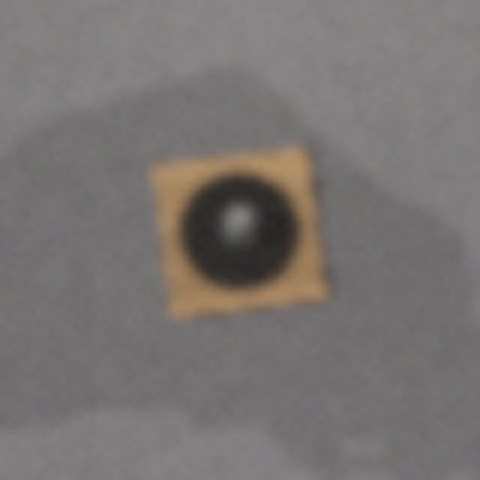

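Emit:
send_rows:
  plan: "0.03 -0.04 0 0 0 0;0.06 -0.075 0 0 0 0;0.09 -0.112 0 0 0 0;0.12 -0.149 0 0 0 0;0.15 -0.186 0 0 0 0;0.175 -0.215 0 0 0 0;0.19 -0.232 0 0 0 0;0.196 -0.24 0 0 0 0;0.196 -0.24 0 0 0 0;0.196 -0.24 0 0 0 0"

```text
t: 4.4
tcp_pos: [0.6391, -0.0172, 0.1421]
tcp_rot: [0.0, 1.0, -0.0, -0.001]
ft_force: [-0.2, -0.6, -2.5]
opening: 0.462
grasp_force: 25.0
```

```bash
python3 - <<'E'
from h import *
p=[];
for i in range(4): s=cam("scene"); p.append(ctrl.get_state()["tcp_pos"])
print(np.mean(p,0)); save(s,"l2.png",(240,150,360,270),5)
E
```

```text
[ 0.63921515 -0.01750785  0.14259619]
```

View pics/l2.png

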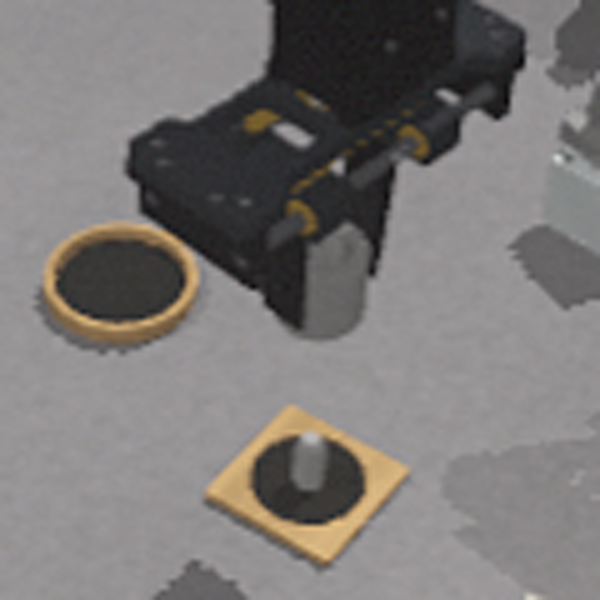

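The bushing hangs above the post, whose tip is at px (302,238), in line with the TCP. Lowering.

Emit:
send_rows:
  plan: "0 0 0.03 0 0 0;0 0 0.06 0 0 0;0 0 0.085 0 0 0;0 0 0.095 0 0 0;0 0 0.105 0 0 0;0 0 0.112 0 0 0;0 0 0.117 0 0 0;0 0 0.12 0 0 0;0 0 0.12 0 0 0"

```text
t: 5.5
tcp_pos: [0.6399, -0.0164, 0.0227]
tcp_rot: [0.0, 1.0, -0.0, 0.0]
ft_force: [-1.0, 0.3, -1.8]
opening: 0.464
grasp_force: 25.0
```

Emit:
send_rows:
  plan: "0 0 0.001 0 0 0;0 0 0.002 0 0 0;0 0 0.002 0 0 0;0 0 0.002 0 0 0"

```text
t: 5.9
tcp_pos: [0.6399, -0.0165, 0.0207]
tcp_rot: [0.0, 1.0, -0.0, 0.0]
ft_force: [-0.8, 0.1, -0.3]
opening: 0.465
grasp_force: 25.0
```

Emit:
send_rows:
  plan: "0 0 0.0005 0 0 0;0 0 0.001 0 0 0;0 0 0.001 0 0 0;0 0 0.001 0 0 0"

```text
t: 6.3
tcp_pos: [0.6398, -0.0165, 0.0196]
tcp_rot: [0.0, 1.0, -0.0, -0.0]
ft_force: [-0.2, 0.4, -2.3]
opening: 0.464
grasp_force: 25.0
```

Emit:
send_rows:
  plan: "0 0 0.0005 0 0 0;0 0 0.001 0 0 0;0 0 0.0015 0 0 0;0 0 0.0015 0 0 0"

```text
t: 6.7
tcp_pos: [0.6399, -0.0164, 0.0191]
tcp_rot: [0.0, 1.0, -0.0, 0.0]
ft_force: [-3.6, 0.2, 10.5]
opening: 0.463
grasp_force: 25.0
```

Emit:
send_rows:
  plan: "0 0 0 0 0 0;0 0 0 0 0 0;0 0 0 0 0 0;0 0 0 0 0 0;0 0 0 0 0 0"
  fingers: 0.65

```text
t: 7.2
tcp_pos: [0.6398, -0.0164, 0.018]
tcp_rot: [0.0, 1.0, -0.0, -0.0]
ft_force: [0.8, -0.2, 0.2]
opening: 0.649
grasp_force: 0.0
```

Emit:
send_rows:
  plan: "0 0 -0.02 0 0 0;0 0 -0.05 0 0 0;0 0 -0.1 0 0 0;-0.04 0.03 -0.13 0 0 0;-0.08 0.06 -0.13 0 0 0;-0.12 0.1 -0.13 0 0 0;-0.15 0.14 -0.13 0 0 0;-0.18 0.18 -0.13 0 0 0;-0.195 0.22 -0.13 0 0 0;-0.195 0.238 -0.13 0 0 0"
  fingers: 0.88

```text
t: 8.2
tcp_pos: [0.4427, -0.257, 0.1485]
tcp_rot: [0.0, 1.0, -0.001, -0.0]
ft_force: [-0.5, -0.3, -0.4]
opening: 0.881
grasp_force: 0.0
```

```bash
python3 - <<'E'
from h import *
s=cam("scene"); print(ctrl.get_state()["tcp_pos"]); save(s,"l3.png",(130,170,350,290),3)
E
```

```text
[ 0.44377262 -0.25919474  0.1484591 ]
```

View pics/l3.png

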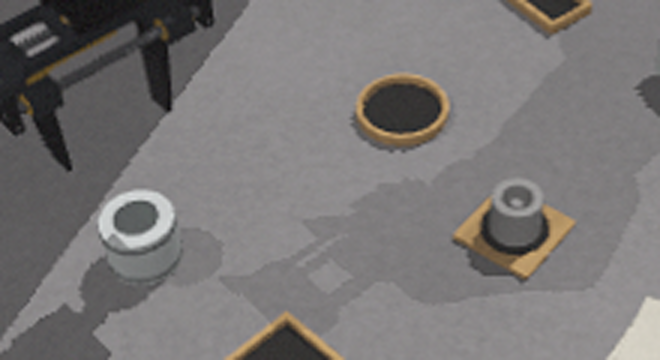

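The bushing is down over the post: the post tip shows in its bore at crop (517,200). Next is the drum.

Emit:
send_rows:
  plan: "0 0 0.04 0 0 0;0 0 0.07 0 0 0;0 0 0.07 0 0 0;0 0 0.07 0 0 0"

```text
t: 8.65
tcp_pos: [0.445, -0.2543, 0.0785]
tcp_rot: [-0.0, 1.0, -0.0, -0.0]
ft_force: [-0.1, -0.4, 0.3]
opening: 0.879
grasp_force: 0.0
```

Emit:
send_rows:
  plan: "0 0.001 0.02 0 0 0;0 0.001 0.045 0 0 0;0 0.001 0.061 0 0 0;0 0.001 0.061 0 0 0;0 0.001 0.061 0 0 0"

```text
t: 9.15
tcp_pos: [0.4455, -0.2557, 0.0185]
tcp_rot: [0.001, 1.0, 0.0, 0.001]
ft_force: [-0.6, 0.1, 0.5]
opening: 0.882
grasp_force: 0.0
```

Emit:
send_rows:
  plan: "0 0 0 0 0 0;0 0 0 0 0 0;0 0 0 0 0 0;0 0 0 0 0 0;0 0 0 0 0 0;0 0 0 0 0 0;0 0 0 0 0 0"
  fingers: 0.4
  grip_force: 35

```text
t: 9.85
tcp_pos: [0.4451, -0.2557, 0.0178]
tcp_rot: [0.0, 1.0, -0.0, 0.0]
ft_force: [0.2, 0.7, 7.6]
opening: 0.645
grasp_force: 35.0
```

Emit:
send_rows:
  plan: "0 0 -0.01 0 0 0;0 0 -0.03 0 0 0;0 0 -0.06 0 0 0;0 0 -0.08 0 0 0;0 0 -0.08 0 0 0"

```text
t: 10.35
tcp_pos: [0.4456, -0.2559, 0.0996]
tcp_rot: [0.001, 1.0, -0.0, 0.002]
ft_force: [0.7, -0.4, -2.6]
opening: 0.648
grasp_force: 35.0
```

Emit:
send_rows:
  plan: "0.003 -0.035 0 0 0 0;0.007 -0.075 0 0 0 0;0.011 -0.115 0 0 0 0;0.015 -0.155 0 0 0 0;0.018 -0.195 0 0 0 0;0.021 -0.23 0 0 0 0;0.024 -0.255 0 0 0 0;0.0245 -0.268 0 0 0 0;0.0245 -0.268 0 0 0 0;0.0245 -0.268 0 0 0 0"

```text
t: 11.35
tcp_pos: [0.4691, 0.0121, 0.0967]
tcp_rot: [0.0, 1.0, 0.0, -0.0]
ft_force: [-0.4, -0.8, -2.4]
opening: 0.649
grasp_force: 35.0
```

```bash
python3 - <<'E'
from h import *
s=cam("scene"); print(ctrl.get_state()["tcp_pos"]); save(s,"l4.png",(200,120,330,250),4)
E
```

```text
[0.46920402 0.01177731 0.09682328]
```

View pics/l4.png

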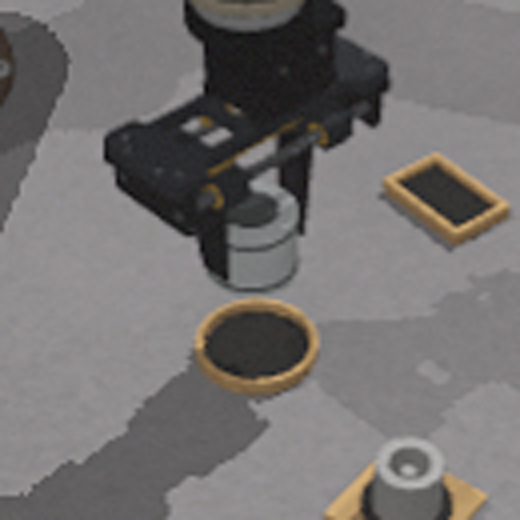

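The drum hangs squarely above the round nest (nest centre at crop (258,343)). Lowering.

Emit:
send_rows:
  plan: "0 0 0.025 0 0 0;0 0 0.045 0 0 0;0 0 0.058 0 0 0;0 0 0.066 0 0 0;0 0 0.071 0 0 0;0 0 0.074 0 0 0;0 0 0.074 0 0 0"

```text
t: 12.1
tcp_pos: [0.4694, 0.0124, 0.0231]
tcp_rot: [0.0, 1.0, -0.0, 0.0]
ft_force: [1.1, -1.0, -2.7]
opening: 0.647
grasp_force: 35.0
```

Emit:
send_rows:
  plan: "0 0 0.0005 0 0 0;0 0 0.001 0 0 0;0 0 0.0015 0 0 0;0 0 0.0015 0 0 0"

```text
t: 12.5
tcp_pos: [0.4694, 0.0126, 0.0218]
tcp_rot: [0.0, 1.0, -0.0, 0.0]
ft_force: [-0.1, 0.3, -0.7]
opening: 0.644
grasp_force: 35.0
```

Emit:
send_rows:
  plan: "0 0 0.0005 0 0 0;0 0 0.001 0 0 0;0 0 0.001 0 0 0;0 0 0.001 0 0 0"

```text
t: 12.9
tcp_pos: [0.4695, 0.0126, 0.0218]
tcp_rot: [0.0, 1.0, 0.0, 0.001]
ft_force: [-3.4, 0.6, 18.4]
opening: 0.648
grasp_force: 35.0
```

Emit:
send_rows:
  plan: "0 0 0 0 0 0;0 0 0 0 0 0;0 0 0 0 0 0;0 0 0 0 0 0;0 0 0 0 0 0"
  fingers: 0.83

```text
t: 13.4
tcp_pos: [0.4693, 0.0126, 0.0205]
tcp_rot: [0.0, 1.0, -0.0, -0.0]
ft_force: [0.2, -0.9, -0.5]
opening: 0.828
grasp_force: 0.0
```

Emit:
send_rows:
  plan: "0 0 -0.02 0 0 0;0 0 -0.06 0 0 0;0 0 -0.11 0 0 0;0.02 -0.03 -0.14 0 0 0;0.045 -0.07 -0.14 0 0 0.03;0.07 -0.11 -0.14 0 0 0.06;0.095 -0.15 -0.14 0 0 0.1;0.12 -0.19 -0.14 0 0 0.14;0.14 -0.222 -0.14 0 0 0.14;0.153 -0.2425 -0.14 0 0 0.14"
  fingers: 0.5

```text
t: 14.4
tcp_pos: [0.6231, 0.2575, 0.16]
tcp_rot: [0.0, 0.998, -0.069, -0.0]
ft_force: [-0.9, -1.2, -0.2]
opening: 0.496
grasp_force: 0.0
```

```bash
python3 - <<'E'
from h import *
s=cam("scene"); print(ctrl.get_state()["tcp_pos"]); save(s,"l5.png",(220,110,420,230),4)
E
```

```text
[0.62412542 0.25930382 0.15983897]
```

View pics/l5.png

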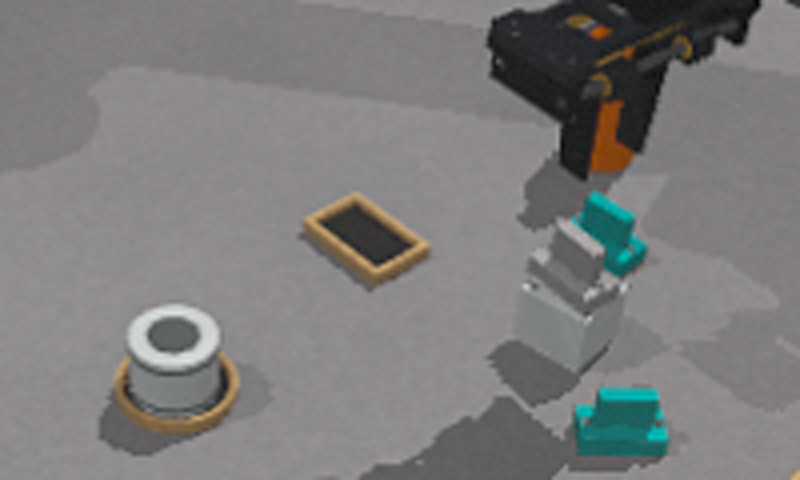

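The drum sits in the round nest (crop (175,345)). The gripper is above the grey jaw, with the turquoise jaws clear.

Emit:
send_rows:
  plan: "0 0 0 0 0 0;0 0 0.04 0 0 0;0 0 0.07 0 0 0;0 0 0.085 0 0 0;0 0 0.091 0 0 0;0 0 0.091 0 0 0;0 0 0.091 0 0 0"

```text
t: 15.15
tcp_pos: [0.623, 0.255, 0.071]
tcp_rot: [-0.0, 0.998, -0.07, 0.001]
ft_force: [-0.3, -0.5, 0.5]
opening: 0.499
grasp_force: 0.0
```

Emit:
send_rows:
  plan: "0 0 0 0 0 0;0 0 0 0 0 0;0 0 0 0 0 0;0 0 0 0 0 0;0 0 0 0 0 0;0 0 0 0 0 0;0 0 0 0 0 0;0 0 0 0 0 0"
  fingers: 0
  grip_force: 25

```text
t: 15.95
tcp_pos: [0.6224, 0.2551, 0.0697]
tcp_rot: [0.0, 0.998, -0.07, 0.0]
ft_force: [-0.5, -0.1, 1.4]
opening: 0.122
grasp_force: 25.0
```

Emit:
send_rows:
  plan: "0 0 -0.01 0 0 0;0 0 -0.03 0 0 0;0 0 -0.05 0 0 0;0 0 -0.07 0 0 0;0 0 -0.07 0 0 0"

```text
t: 16.45
tcp_pos: [0.6234, 0.2554, 0.1426]
tcp_rot: [-0.001, 0.998, -0.07, 0.002]
ft_force: [0.6, -0.2, -2.5]
opening: 0.125
grasp_force: 25.0
```

```bash
python3 - <<'E'
from h import *
s=cam("scene"); print(ctrl.get_state()["tcp_pos"]); save(s,"l6.png",(320,110,420,210),5)
E
```

```text
[0.62269128 0.25522274 0.14067671]
```

View pics/l6.png

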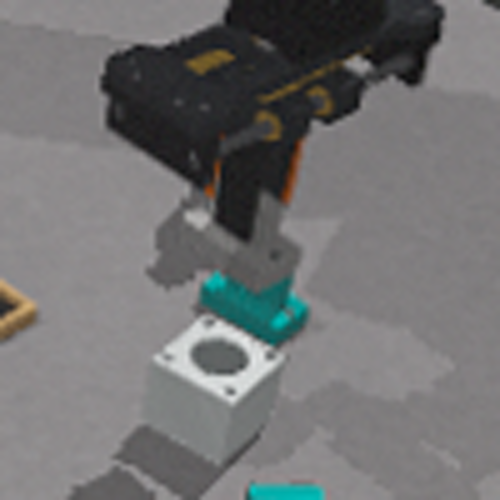

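The jaw is held upright. The square block's top is now clear, at crop (217,358). Carrying the jaw to the oblong nest.

Emit:
send_rows:
  plan: "-0.03 0.009 0 0 0 0;-0.065 0.019 0 0 0 0;-0.1 0.03 0 0 0 -0.01;-0.13 0.039 0 0 0 -0.02;-0.152 0.045 0 0 0 -0.035;-0.167 0.0494 0 0 0 -0.035;-0.167 0.0494 0 0 0 -0.035;-0.167 0.0494 0 0 0 -0.035"

```text
t: 17.3
tcp_pos: [0.4505, 0.2296, 0.1392]
tcp_rot: [0.0, 0.999, -0.053, -0.0]
ft_force: [0.5, -0.2, -3.7]
opening: 0.128
grasp_force: 25.0
```

```bash
python3 - <<'E'
from h import *
s=cam("scene"); st=ctrl.get_state();print(st["tcp_pos"],st["tcp_rot"]); save(s,"l7.png",(250,90,370,210),5)
q=np.array([(208,318),(147,367),(232,407),(287,350)])/5+(320,110)
P=px2w(s,q,.05)[:,:2]*1000; print(P.round(1),P.mean(0), np.degrees(np.arctan2(*(P[2]-P[1])[::-1])),np.degrees(np.arctan2(*(P[3]-P[0])[::-1])))
E
```

```text
[0.45083302 0.22960003 0.13924679] [ 2.89048295e-05  9.98613784e-01 -5.26355550e-02  8.84634224e-05]
[[598.4 281.2]
 [600.6 221. ]
 [654.6 228.7]
 [647.5 291.4]] [625.26431531 255.57698593] 8.131977931430484 11.667844023400098
```

View pics/l7.png

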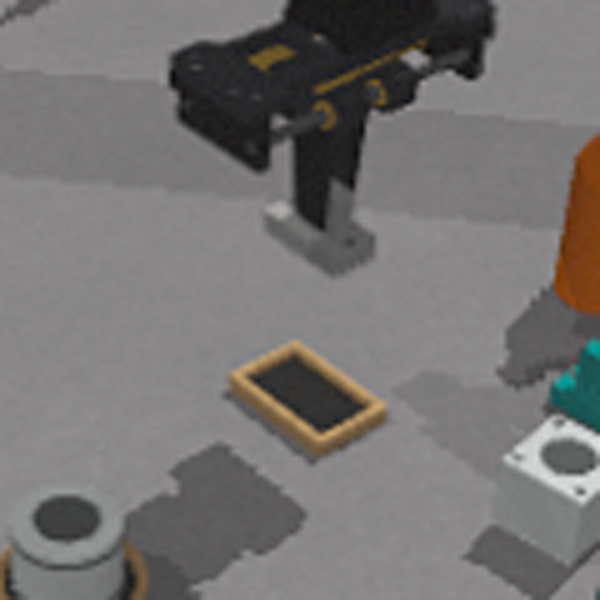

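The jaw is aligned above the oblong nest (crop (308,398)). Lowering.

Emit:
send_rows:
  plan: "0 0 0.035 0 0 0;0 0 0.065 0 0 0;0 0 0.085 0 0 0;0 0 0.097 0 0 0;0 0 0.105 0 0 0;0 0 0.11 0 0 0;0 0 0.112 0 0 0;0 0 0.112 0 0 0"

```text
t: 18.15
tcp_pos: [0.4504, 0.2296, 0.0279]
tcp_rot: [-0.0, 0.999, -0.053, 0.0]
ft_force: [-0.3, -1.0, -3.1]
opening: 0.127
grasp_force: 25.0
```

Emit:
send_rows:
  plan: "0 0 0.0005 0 0 0;0 0 0.001 0 0 0;0 0 0.0015 0 0 0;0 0 0.0015 0 0 0;0 0 0.0015 0 0 0"

```text
t: 18.65
tcp_pos: [0.4502, 0.2295, 0.0262]
tcp_rot: [0.0, 0.999, -0.053, 0.0]
ft_force: [0.0, -0.5, -2.1]
opening: 0.123
grasp_force: 25.0
```

Emit:
send_rows:
  plan: "0 0 0.0005 0 0 0;0 0 0.001 0 0 0;0 0 0.0015 0 0 0;0 0 0.0015 0 0 0"

```text
t: 19.05
tcp_pos: [0.4501, 0.2295, 0.0246]
tcp_rot: [0.0, 0.999, -0.053, 0.0]
ft_force: [-0.6, 0.1, -1.4]
opening: 0.125
grasp_force: 25.0
```

Emit:
send_rows:
  plan: "0 0 0.0005 0 0 0;0 0 0.001 0 0 0;0 0 0.001 0 0 0;0 0 0.001 0 0 0"

```text
t: 19.45
tcp_pos: [0.4501, 0.2295, 0.0246]
tcp_rot: [-0.0, 0.999, -0.053, 0.0]
ft_force: [-3.4, -0.9, 14.5]
opening: 0.127
grasp_force: 25.0
```

Emit:
send_rows:
  plan: "0 0 0 0 0 0;0 0 0 0 0 0;0 0 0 0 0 0;0 0 0 0 0 0;0 0 0 0 0 0"
  fingers: 0.45

```text
t: 19.95
tcp_pos: [0.4501, 0.2295, 0.0235]
tcp_rot: [0.0, 0.999, -0.053, -0.0]
ft_force: [0.4, 0.3, 0.2]
opening: 0.438
grasp_force: 0.0
```

Emit:
send_rows:
  plan: "0 0 -0.02 0 0 0;0 0 -0.06 0 0 0;0 0 -0.1 0 0 0;0 0 -0.135 0 0 0;0 0 -0.135 0 0 0"
  fingers: 0.78

```text
t: 20.45
tcp_pos: [0.4517, 0.2301, 0.1625]
tcp_rot: [-0.001, 0.999, -0.053, 0.003]
ft_force: [-0.4, -0.9, 0.4]
opening: 0.769
grasp_force: 0.0
```

```bash
python3 - <<'E'
from h import *
t=cam("top");s=cam("scene");print(ctrl.get_state()["tcp_pos"])
for c,n in((t,"top"),(s,"scene")):
    x,y=w2px(c,(.625,.256,.05))[0].astype(int); r=24
    g=cv2.cvtColor(c["image"],cv2.COLOR_RGB2HSV)[y-r:y+r,x-r:x+r]
    b=((g[...,2]>np.percentile(g[...,2],90)*.85)&(g[...,1]<40)).astype(np.uint8)
    cs,_=cv2.findContours(b,cv2.RETR_EXTERNAL,cv2.CHAIN_APPROX_NONE); k=max(cs,key=cv2.contourArea).reshape(-1,2)+(x-r,y-r)
    q=cv2.minAreaRect((px2w(c,k,.05)[:,:2]*1000).astype(np.float32)); print(n,q)
    (cv2.imwrite("pics/sq_%s.png"%n,np.hstack([cv2.resize(c["image"][y-r:y+r,x-r:x+r,::-1],(384,384)),cv2.resize(cv2.merge([b*255]*3),(384,384),interpolation=0)])))
im=np.vstack([cv2.imread("pics/sq_top.png")[:300],cv2.imread("pics/sq_scene.png")[:300]]);cv2.imwrite("pics/sq.png",im)
E
```

```text
[0.45012011 0.22951866 0.15885863]
top ((625.7291259765625, 258.4683837890625), (55.92539978027344, 53.47461700439453), 3.2314627170562744)
scene ((617.8344116210938, 267.6318359375), (144.55679321289062, 225.7829132080078), 39.269493103027344)
```

View pics/sq.png

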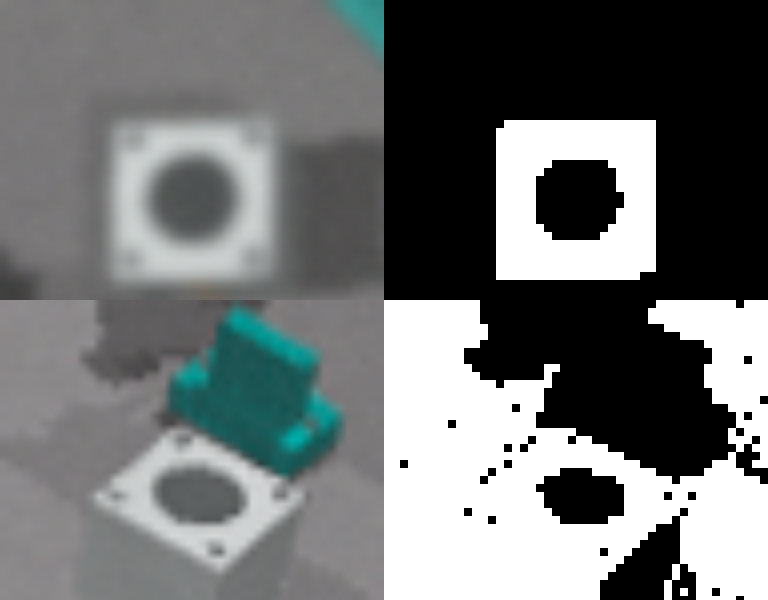

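The top view shows the bare square block almost square to the axes, about 2° yaw and centred near (0.6255, 0.2575). I'm moving above it.

Emit:
send_rows:
  plan: "0.03 -0.008 0 0 0 -0.02;0.065 -0.017 0 0 0 -0.05;0.1 -0.027 0 0 0 -0.08;0.13 -0.035 0 0 0 -0.11;0.155 -0.042 0 0 0 -0.14;0.1715 -0.046 0 0 0 -0.14;0.1715 -0.046 0.04 0 0 -0.14;0.1715 -0.046 0.08 0 0 -0.14;0.1715 -0.046 0.08 0 0 -0.14;0.1715 -0.046 0.08 0 0 -0.14"

```text
t: 21.55
tcp_pos: [0.6251, 0.2571, 0.0776]
tcp_rot: [0.0, 1.0, 0.017, -0.001]
ft_force: [-0.2, 0.8, 0.0]
opening: 0.781
grasp_force: 0.0
```

Emit:
send_rows:
  plan: "0 0 0.015 0 0 0;0 0 0.03 0 0 0;0 0 0.045 0 0 0;0 0 0.06 0 0 0;0 0 0.06 0 0 0;0 0 0.06 0 0 0"

```text
t: 22.15
tcp_pos: [0.6254, 0.2572, 0.0182]
tcp_rot: [0.0, 1.0, 0.017, -0.0]
ft_force: [-0.2, -0.1, 0.5]
opening: 0.78
grasp_force: 0.0
```

Emit:
send_rows:
  plan: "0 0 0 0 0 0;0 0 0 0 0 0;0 0 0 0 0 0;0 0 0 0 0 0;0 0 0 0 0 0;0 0 0 0 0 0;0 0 0 0 0 0"
  fingers: 0.4
  grip_force: 35

```text
t: 22.85
tcp_pos: [0.6258, 0.2572, 0.0192]
tcp_rot: [-0.0, 1.0, 0.017, 0.0]
ft_force: [-1.8, -1.1, 6.5]
opening: 0.589
grasp_force: 34.9
```

Emit:
send_rows:
  plan: "0 0 -0.01 0 0 0;0 0 -0.03 0 0 0;0 0 -0.06 0 0 0;0 0 -0.09 0 0 0;0 0 -0.12 0 0 0;0 0 -0.12 0 0 0"

```text
t: 23.45
tcp_pos: [0.6269, 0.2578, 0.1429]
tcp_rot: [-0.001, 1.0, 0.017, 0.003]
ft_force: [0.6, 0.2, -3.3]
opening: 0.588
grasp_force: 34.9
```

Emit:
send_rows:
  plan: "-0.001 0.02 0 0 0 0;-0.003 0.055 0 0 0 0;-0.005 0.095 0 0 0 0;-0.007 0.135 0 0 0 0;-0.009 0.175 0 0 0 0;-0.011 0.215 0 0 0 0;-0.013 0.255 0 0 0 0;-0.015 0.28 0 0 0 0;-0.0155 0.3 0 0 0 0;-0.0155 0.3 0 0 0 0"

```text
t: 24.45
tcp_pos: [0.6193, -0.0461, 0.1368]
tcp_rot: [-0.0, 1.0, 0.016, -0.001]
ft_force: [0.9, 0.5, -4.8]
opening: 0.587
grasp_force: 34.9
```

Emit:
send_rows:
  plan: "-0.001 0.02 0 0 0 0;-0.003 0.055 0 0 0 0;-0.005 0.095 0 0 0 0;-0.007 0.135 0 0 0 0;-0.009 0.17 0 0 0 0;-0.011 0.193 0 0 0 0;-0.0112 0.205 0 0 0 0;-0.0112 0.205 0 0 0 0;-0.0112 0.205 0.02 0 0 0;-0.0112 0.205 0.02 0 0 0"

```text
t: 25.45
tcp_pos: [0.6153, -0.2463, 0.1162]
tcp_rot: [-0.001, 1.0, 0.018, -0.002]
ft_force: [-0.1, 0.1, -3.5]
opening: 0.591
grasp_force: 34.9
```

```bash
python3 - <<'E'
from h import *
s=cam("scene"); st=ctrl.get_state();print(st["tcp_pos"],st["tcp_rot"]); save(s,"l8.png",(160,200,300,330),4)
E
```

```text
[ 0.6158529  -0.24665735  0.11750611] [-7.79397920e-04  9.99836863e-01  1.79977344e-02 -1.31170341e-03]
```

View pics/l8.png

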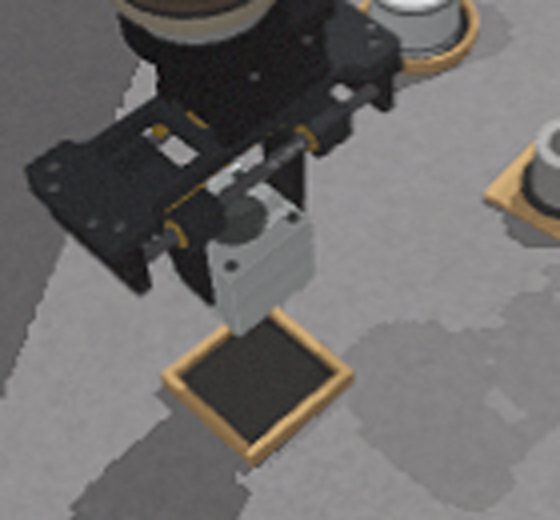

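The block hangs above the square nest (crop (258,378)), aligned. Lowering.

Emit:
send_rows:
  plan: "0 0 0 0 0 0;0 0 0.03 0 0 0;0 0 0.05 0 0 0;0 0 0.065 0 0 0;0 0 0.075 0 0 0;0 0 0.083 0 0 0;0 0 0.088 0 0 0;0 0 0.091 0 0 0;0 0 0.091 0 0 0"

```text
t: 26.4
tcp_pos: [0.6165, -0.2485, 0.0277]
tcp_rot: [0.0, 1.0, 0.017, 0.0]
ft_force: [0.4, -0.4, -3.7]
opening: 0.588
grasp_force: 34.9
```

Emit:
send_rows:
  plan: "0 0 0.0005 0 0 0;0 0 0.001 0 0 0;0 0 0.0015 0 0 0;0 0 0.0015 0 0 0;0 0 0.0015 0 0 0"

```text
t: 26.9
tcp_pos: [0.6164, -0.2484, 0.0262]
tcp_rot: [0.0, 1.0, 0.017, 0.0]
ft_force: [-0.1, 0.1, -3.7]
opening: 0.586
grasp_force: 34.9
```

Emit:
send_rows:
  plan: "0 0 0.0005 0 0 0;0 0 0.001 0 0 0;0 0 0.0015 0 0 0;0 0 0.0015 0 0 0"

```text
t: 27.3
tcp_pos: [0.6163, -0.2484, 0.0245]
tcp_rot: [0.0, 1.0, 0.017, -0.0]
ft_force: [-0.5, -0.4, -3.6]
opening: 0.588
grasp_force: 34.9
```

Emit:
send_rows:
  plan: "0 0 0.0005 0 0 0;0 0 0.001 0 0 0;0 0 0.001 0 0 0;0 0 0.001 0 0 0"

```text
t: 27.7
tcp_pos: [0.6164, -0.2484, 0.0242]
tcp_rot: [0.0, 1.0, 0.017, 0.0]
ft_force: [-3.4, 1.6, 5.6]
opening: 0.589
grasp_force: 34.9
```

Emit:
send_rows:
  plan: "0 0 0.0004 0 0 0;0 0 0.0004 0 0 0;0 0 0.0004 0 0 0"

```text
t: 28.0
tcp_pos: [0.6164, -0.2484, 0.0242]
tcp_rot: [0.0, 1.0, 0.017, 0.0]
ft_force: [-4.6, 2.3, 9.5]
opening: 0.588
grasp_force: 34.9
```

Emit:
send_rows:
  plan: "0 0 0 0 0 0;0 0 0 0 0 0;0 0 0 0 0 0;0 0 0 0 0 0;0 0 0 0 0 0"
  fingers: 0.78

```text
t: 28.5
tcp_pos: [0.6164, -0.2485, 0.0231]
tcp_rot: [0.0, 1.0, 0.017, 0.0]
ft_force: [0.1, -0.1, 0.0]
opening: 0.778
grasp_force: 0.0
```

Emit:
send_rows:
  plan: "0 0 -0.02 0 0 0;0 0 -0.06 0 0 0;0 0 -0.1 0 0 0;0 0 -0.14 0 0 0;-0.03 0.03 -0.18 0 0 0;-0.06 0.03 -0.18 0 0 0;-0.1 0.04 -0.18 0 0 0;-0.13 0.04 -0.18 0 0 0;-0.13 0.04 -0.18 0 0 0;-0.13 0.04 -0.18 0 0 0"

```text
t: 29.5
tcp_pos: [0.4879, -0.2933, 0.2037]
tcp_rot: [0.0, 1.0, 0.017, 0.0]
ft_force: [-0.4, 0.4, 0.6]
opening: 0.783
grasp_force: 0.0
```

```bash
python3 - <<'E'
from h import *
s=cam("scene"); save(s,"fin.png",(80,90,420,345),2.3)
E
```

```text
(no output)
```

View pics/fin.png

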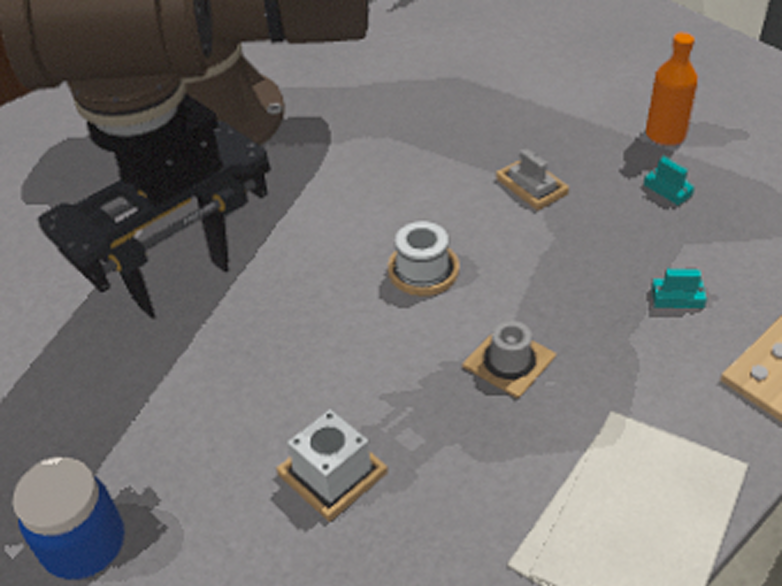

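All four parts sit upright in their holders: jaw (533,180), drum (423,255), bushing (512,350), block (330,465). The bottle and tub have not moved. Handing in.

```bash
python3 -c "
from station import ctrl; print(ctrl.job_done())"
```

```text
the job is handed in; nothing more can be done
None
```

All four parts look upright and fully down in their holders, the bottle and tub weren't touched, and I handed the job in at about 30 s; I viewed 15 pictures, one over the limit of 14.

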